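# Set the spring flask compress

### The arm

A 6-joint arm with a two-finger parallel gripper is mounted at the origin on the work surface. World frame = base frame: x ahead of the robot, y to its left, z up, the work surface at z = 0. Lengths are in m, angles in rad, forces in N, time in s.
With the tool pointing down it reaches from about 0.375 to 0.9 m from the base axis. Payload 3.1 kg.
Tool frame: the origin (TCP) lies between the finger pads; the fingertips stand 11 mm ahead of it and the grasp point (between the pads) lies 8 mm behind it; z points along the fingers, y is the line along which they close (so a half turn about z gives the same grasp; the last joint's range is limited). The gripper opens to 87 mm and grips with 3 to 60 N. Pads are 19 mm wide; open, the fingers measure 117 mm over their backs; the gripper's body (75 mm by 190 mm) begins 51 mm behind the grasp point.
Start: joints at [1.123, 0.527, 1.433, -0, 1.181, -0.178], TCP at [0.167, 0.602, 0.234] pointing down, gripper open.
Joint ranges: [-3.08, 3.08], [-0.75, 2.2], [0.22, 2.44], [-1.43, 4.57], [0, 2.65], [-2.85, 2.85]. Speed limits (rad/s): [2.79, 2.79, 3.14, 3.14, 3.14, 3.14].

### API

Orientations are given as a 3x3 rotation matrix whose columns are the frame's x, y, z axes.
In Python, from plant import arm gives the robot as it stands. The module is installed in compiled form; this text tells all that it offers.
- The arm moves only by the tool carry_out, never from a script. Its argument "series" is text: rows parted by semicolons, each of 7 numbers parted by spaces: the turn, a rotation vector about the tool's x, y, z in units of 5 degrees (1.0 is 5 degrees), then the shift along the tool's x, y, z in units of 40 mm (1.0 is 40 mm), then the closure, from 0 (fully open) to 1 (shut). In form: wx wy wz x y z claw; .... A call has 1 to 12 rows; each row shifts and turns the commanded pose from where the row before left it, along the tool's axes as they then stand; what a row does not reach is not made up. A row lasts 1/12 s, in which the tool goes at most 41.7 mm and 7.16 degrees, less where a joint would pass 70% of its speed; a pose out of reach is approached as far as the arm can. A call with a number of a shift or a turn outside -1 to 1 is refused whole. A call with a gripper value outside its range is refused whole. The fingers move at their own pace and stop on an object; the grip force is fixed at half the most. Time passes only in rows, so rows that do not move let the fingers close. It gives the time, the measured TCP pose, the force, the opening and the grip force at its end, in the units of the state.
- arm.get_state(): the state, without advancing time (a new reading comes with each control period).
- arm.get_image(name): name is "side" or "top"; returns the picture (384x512x3 uint8, red, green, blue); there is no depth.
- arm.camera_model(name): a dict with "mtx" (3x3 intrinsics, pixels), "k1" (the pictures are not rectified: a ray, as slopes to the right and down, at radius r is drawn at 1 + k1 r^2 times it, then the intrinsics apply), "world_to_cam" (4x4, takes a point from world to camera coordinates). Camera axes: x right, y down, z forward; pixel columns grow to the right and rows downward; lengths in m; the calibration is good to about 2 mm. A picture is of the moment at which its call begins. camera_model takes no time and is no camera call.
- arm.close_job(): hands the job in; it is judged then, once.
The state is a dict: "time_s": time; "joints": joint angles; "joint_vel": joint speeds; "joint_efforts": joint torques, N m; "tool_pos": TCP position; "tool_rot": TCP orientation; "contact_force": force on the tool from outside, world axes, zero at the start; "moment": the same for the moment, N m; "finger_gap": opening from 0.0 (shut) to 1.0 (fully open); "gripper_force": force on a finger pad.
Only numpy, scipy, OpenCV 4.12 (cv2) and the standard library are available. Lean on these libraries where they do the work, as an engineer would, in place of code of your own. Each camera call takes 0.05 s, during which the arm holds its last target. There are 200 camera calls.

### The job

Fit the larger tee key on the square of the compress screw, turn the screw clockwise until the springs bottom, without forcing the threaded bush round in the yoke, and then back the screw off a quarter of a turn. Take the key off and stand it on the bench again, clear of the compress, leaving everything else where it is.

Things in the scene. Friction and masses are not known exactly. Their poses are not given: they have to be found in the camera images.
- compress: Steel and brass spring compress (flask clamp), bolted to the bench on a 130 x 170 mm plate: a brass flask, two round spring plates (100 mm across) above it, two columns 124 mm apart along its y and a 150 mm yoke between them (top 140 mm above the bench) through which the upright screw passes. Origin: on the bench under the screw axis.
- cup_tops (a point): Top of the four spring cups on the lower spring plate, on the screw axis, 100 mm above the bench.
- plate_face (a point): Underside of the upper spring plate, on the screw axis. The screw's foot carries it: down 4 mm per turn clockwise from above. It starts 0.1 to 0.2 turn above the cups (0.3 to 0.8 mm), less than the noise of the readings; when it meets the cups the springs have bottomed and the screw stops hard.
- bush_corner (a point): A corner of the brass hexagonal bush (36 mm across) that is pressed into the yoke's top and in which the screw turns. A torque over about 0.6 N m on the screw forces the bush round, which spoils the clamp. How the bush and the stop stand round the axis differs from start to start.
- screw: The upright steel screw in the bush, 18 mm thick, with a 14 mm square head on top, 18 mm tall, topped by a 4 mm taper down to 9 mm wide. Origin on its axis at the foot of the bush, z up, x and y square to the flats of the head. Running it down takes 0.13 to 0.18 N m, rising as the springs close, then it stops; backing off takes under 0.09 N m. It stays where it is left.
- screw_top (a point): Centre of the top of the screw's square head (taper included), about 178 mm above the bench.
- key: The larger of two steel tee keys, standing upright on its socket: 74 mm tall, 0.2 to 0.3 kg. Origin: centre of its underside, z up; bar along its x, 92 mm long, 12 mm wide, 14 mm deep, top at 74 mm. Foot: 27 mm square, 20 mm tall, with a 15.5 mm square socket 14 mm deep, sides along x and y, 2 mm chamfer; fitted, it has about 13 degrees of free play in all on the screw's square, and a hand's grip on the bar gives some degrees more under load.
- key_socket (a point): Middle of the floor of the larger key's socket, 14 mm above its underside; it rests on the screw's top when the key is fully on.
- key_bar (a point): Middle of the larger key's bar, 67 mm above its underside: the place to grip, across the bar.
- small_key: Smaller tee key of the same shape, standing: 56 mm tall, 56 mm bar. Its socket is too small for this screw. Bystander. Origin: centre of its underside.
- cast_a: Plaster jaw model, 66 x 66 x 31 mm, to the left. Bystander. Origin: centre of its underside.
- cast_b: Plaster jaw model, 66 x 66 x 31 mm, nearer the robot. Bystander. Origin: centre of its underside.
- jar: Jar with white lid, 52 mm across, 62 mm tall. Bystander. Origin: centre of its underside.
- disc: Grey alloy milling disc, 98 mm across, 14 mm thick, lying flat. Bystander. Origin: centre of its underside.
- wax_knife: Wax knife with wooden handle, 172 mm long along its x, lying, 11 mm high. Bystander. Origin: underside, at mid-length.
- articulator: Steel articulator with two plaster casts, 110 x 108 x 112 mm, standing. Bystander. Origin: centre of its underside.

How it is judged:
On the way, in this order (a step that is already met when the one before it is completed fails the run):
1. the key is fitted over the screw's square, its socket floor down on the square (distance between key_socket and screw_top below 0.004 m and angle between key's own z axis and vertical below 0.12 rad), for 0.2 s.
2. with the key on, the screw is turned clockwise until the upper spring plate is down on the spring cups (within 7 degrees of the stop) (z of plate_face in the frame of cup_tops below 8e-05 m and distance between key_socket and screw_top below 0.006 m), for 0.2 s.
3. with the key on, the screw is backed off a quarter turn, within 20 degrees (z of plate_face in the frame of cup_tops between 0.00078 and 0.00122 m and distance between key_socket and screw_top below 0.006 m), for 0.2 s.
At the end, for the whole second after the job is handed in: The upper spring plate stands a quarter turn (90 +/- 20 degrees, 0.78 to 1.22 mm) above the spring cups; the larger tee key stands upright (within 6 degrees) and still on the bench, off the compress plate, its axis more than 100 mm from the screw axis (z of plate_face in the frame of cup_tops between 0.00078 and 0.00122 m and height (world z) of key below 0.004 m and angle between key's own z axis and vertical below 0.1 rad and linear speed of key below 0.02 m/s and horizontal distance between key and compress above 0.1 m); the robot touches nothing.
It fails at once if the threaded bush is forced round in the yoke (its corner moves more than 2.5 mm, about 8 degrees) (distance of bush_corner from where it was at the start of the episode above 0.0025 m).
It fails at once if another thing on the bench is shifted by more than 20 mm (distance of any of small_key, cast_a, cast_b, jar, disc, wax_knife, articulator from where it was at the start of the episode above 0.02 m).
It also fails if it takes over 67 s, if anything falls off the work surface, if the arm or the gripper's body presses on something with over 40 N, if the wrist force passes 120 N, or if a joint passes its speed limit or range.

## Working session

There is one attempt and no reset: what is moved stays moved. The work goes in short steps, Python scripts to look and compute and a tool call to move; the robot and the scene stay as the last step left them, time stands still between calls to the robot, and variables do not carry over. Pictures are saved under pics/ and viewed, at most 10 in all, crops included, and the job is handed in when it is done.

Besides the shell and the picture viewer there is one more tool, called after "Emit:" as name(argument=value, ...), one argument or row to a line, values as JSON. carry_out: Moves the arm, as the interface text tells. Shifts and turns lie within -1 to 1; 1 stands for 40 mm of shift or 5 degrees of turn. Its arguments: {"type":"object","properties":{"series":{"type":"string"}},"required":["series"]}

```bash
mkdir -p pics
cat > h.py <<'E'
import numpy as np, cv2
from plant import arm
def ray(name,u,v):
    m=arm.camera_model(name);K=np.array(m["mtx"]);T=np.array(m["world_to_cam"])
    d=np.array([(u-K[0,2])/K[0,0],(v-K[1,2])/K[1,1]]);x=d.copy()
    for _ in range(20): x=d/(1+m["k1"]*(x@x))
    R=T[:3,:3];return -R.T@T[:3,3],R.T@np.array([x[0],x[1],1])
def at(name,u,v,z):
    o,d=ray(name,u,v);return o+d*(z-o[2])/d[2]
def tri(a,b):
    o1,d1=ray(*a);o2,d2=ray(*b)
    s=np.linalg.lstsq(np.c_[d1,-d2],o2-o1,rcond=None)[0]
    p,q=o1+s[0]*d1,o2+s[1]*d2
    return (p+q)/2,np.linalg.norm(p-q)
def pix(name,P):
    m=arm.camera_model(name);K=np.array(m["mtx"]);T=np.array(m["world_to_cam"])
    c=T[:3,:3]@np.array(P)+T[:3,3];x=c[:2]/c[2];x=x*(1+m["k1"]*(x@x))
    return K[:2,:2]@x+K[:2,2]
def snap(name,fn,crop=None,sc=1):
    im=arm.get_image(name)[:,:,::-1]
    if crop: x0,y0,x1,y1=crop; im=im[y0:y1,x0:x1]
    cv2.imwrite("pics/"+fn,cv2.resize(im,None,fx=sc,fy=sc,interpolation=cv2.INTER_CUBIC))
E
python3 - <<'E'
from h import *
np.set_printoptions(precision=3,suppress=True)
for n in("top","side"):
    snap(n,n+"0.png",None,1.5);print(n,ray(n,256,192),arm.camera_model(n)["mtx"])
print(arm.get_state())
E
```

```text
top (array([ 0.465, -0.028,  1.555]), array([ 0.105,  0.021, -0.994])) [[491.773   0.    256.889]
 [  0.    491.773 194.019]
 [  0.      0.      1.   ]]
side (array([ 0.16 , -0.911,  0.751]), array([ 0.369,  0.759, -0.536])) [[403.618   0.    253.529]
 [  0.    403.618 189.921]
 [  0.      0.      1.   ]]
{'time_s': 0.1, 'joints': array([ 1.123,  0.528,  1.434, -0.   ,  1.181, -0.178]), 'joint_vel': array([ 0.001, -0.002, -0.004,  0.001, -0.001,  0.   ]), 'joint_efforts': array([ -0.001, -44.099, -17.715,   0.063,   0.053,  -0.   ]), 'tool_pos': array([0.166, 0.602, 0.233]), 'tool_rot': array([[-0.964,  0.267, -0.001],
       [ 0.267,  0.964, -0.002],
       [ 0.   , -0.002, -1.   ]]), 'contact_force': array([-0.26 ,  0.132,  0.212]), 'moment': array([-0.021, -0.03 ,  0.029]), 'gripper_force': 0.0, 'finger_gap': 0.9942711780428216}
```

View pics/top0.png

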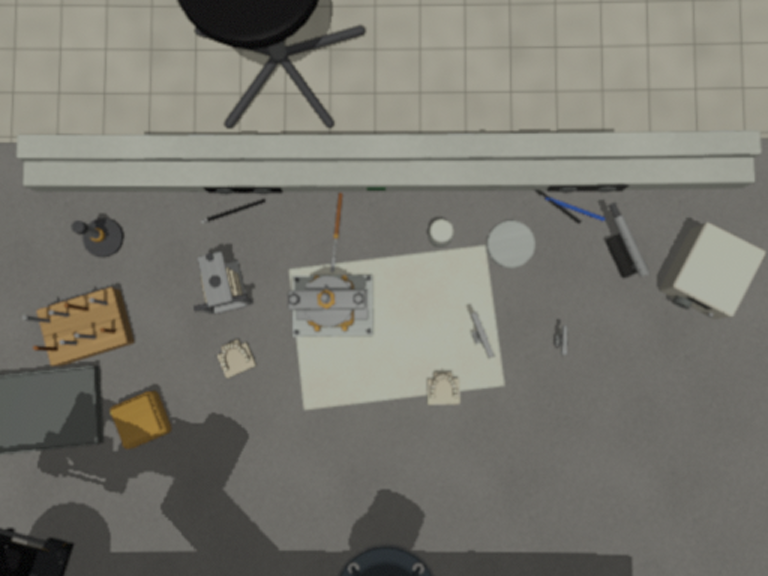

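View pics/side0.png

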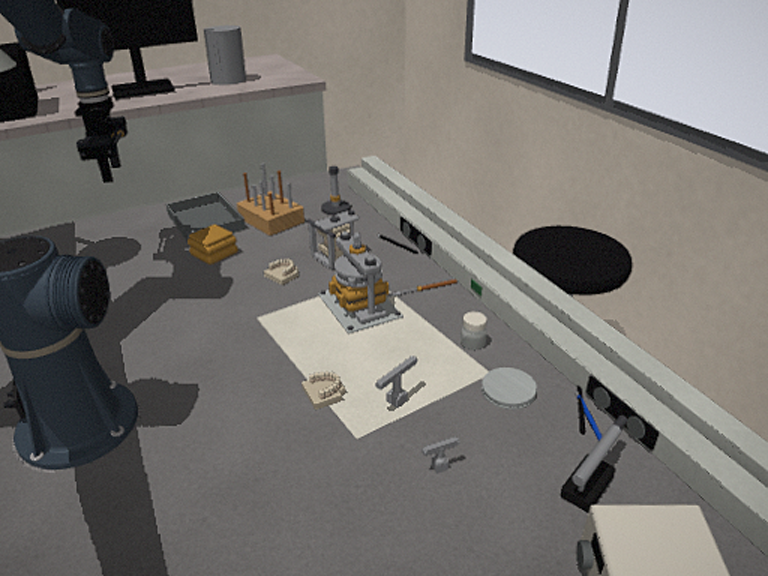

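The top view shows the larger key's bar near (481,331), the compress near (330,298) and the small key near (560,338). In the side view the key is near (397,380) and the screw near (357,245). All positions are in 1.5x pixels. I'll zoom in on both views.

Run:
```python
from h import *
snap("top","top1.png",(185,165,345,255),5)
snap("side","side1.png",(200,130,310,280),4)
```

```text
(no output)
```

View pics/top1.png

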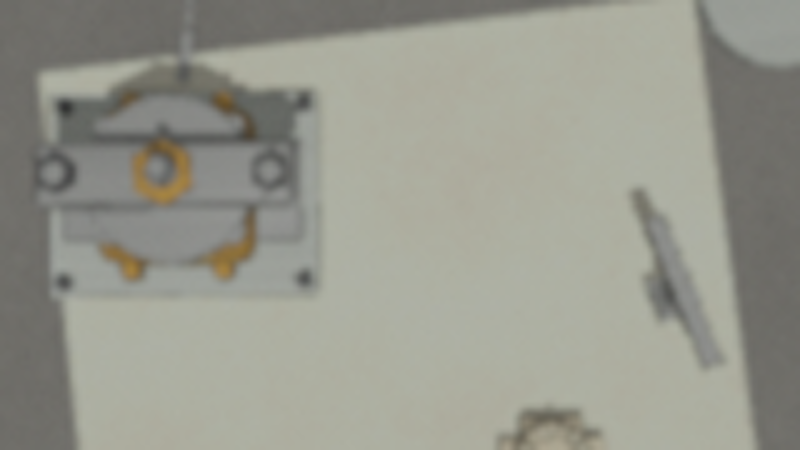

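View pics/side1.png

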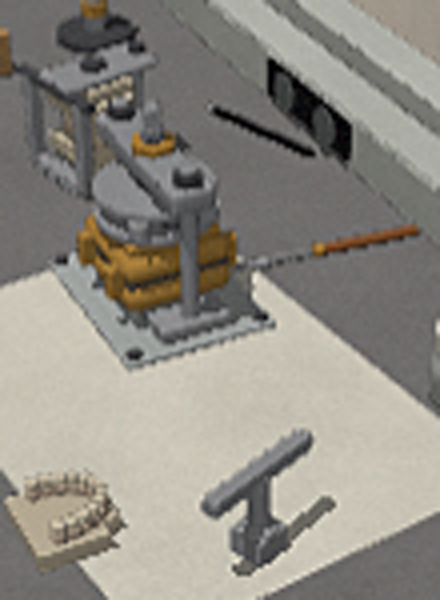

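The top crop shows the bar running from about (650,218) to (712,365), the screw head at about (161,165) and the column bolts at (55,172) and (270,172). In the side crop the bar runs from about (207,505) to (308,437), and the screw top is at about (152,104).

Run:
```python
from h import *
np.set_printoptions(precision=4,suppress=True)
t=lambda u,v:("top",(u+.5)/5-.5+185,(v+.5)/5-.5+165)
s=lambda u,v:("side",(u+.5)/4-.5+200,(v+.5)/4-.5+130)
print("bar far/near",at(*t(650,218),.074),at(*t(712,365),.074))
print("ends tri",tri(t(652,222),s(308,437)),tri(t(712,365),s(207,505)))
print("mid",tri(t(682,292),s(258,471)))
print("screw",tri(t(161,165),s(152,104)),at(*t(161,165),.178),at(*s(152,104),.178))
print("bolts",at(*t(55,172),.145),at(*t(270,172),.145))
for n in("top","side"):
    im=arm.get_image(n)[:,:,::-1]
    if n=="top": c=im[182:214,201:233]
    else: c=im[145:177,222:254]
    cv2.imwrite(f"pics/c_{n}.png",cv2.resize(c,None,fx=12,fy=12,interpolation=cv2.INTER_NEAREST))
a=cv2.imread("pics/c_top.png");b=cv2.imread("pics/c_side.png");cv2.imwrite("pics/c.png",np.hstack([a,b]))
```

```text
bar far/near [ 0.5713 -0.1726  0.074 ] [ 0.4832 -0.2084  0.074 ]
ends tri (array([ 0.573 , -0.1761,  0.0676]), np.float64(0.00814244077912082)) (array([ 0.4848, -0.2095,  0.0696]), np.float64(0.00323652776031514))
mid (array([ 0.529 , -0.1927,  0.0677]), np.float64(0.00435231523123763))
screw (array([0.5951, 0.1113, 0.1804]), np.float64(0.0024506819171428926)) [0.5942 0.112  0.178 ] [0.5981 0.1152 0.178 ]
bolts [0.5934 0.1765 0.145 ] [0.5931 0.0524 0.145 ]
```

View pics/c.png

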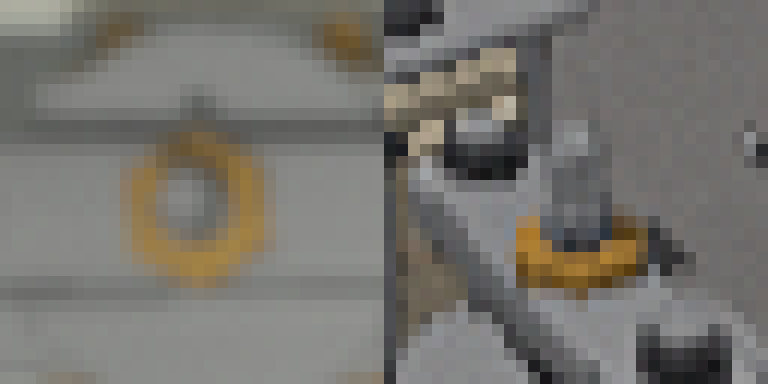

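The key bar centre is at about (0.528, -0.191), with the bar 22° from x. Its triangulated height of 68 mm fits the expected 67 mm. The screw is at about (0.594, 0.113), which agrees with the midpoint of the bolts (124 mm apart). The square's yaw can't be resolved from here, so I'll find it by feel. Next I go above the key.

Emit:
carry_out(
  series="0 0 0 -0.583 -0.696 0 0;0 0 0 -0.583 -0.696 0 0;0 0 0 -0.583 -0.696 0 0;0 0 0 -0.583 -0.696 0 0;0 0 0 -0.583 -0.696 0 0;0 0 0 -0.583 -0.696 0 0;0 0 0 -0.583 -0.696 0 0;0 0 0 -0.583 -0.696 0 0;0 0 0 -0.583 -0.696 0 0;0 0 0 -0.583 -0.696 0 0;0 0 0 -0.583 -0.696 0 0;0 0 0 -0.583 -0.696 0 0",
)

```text
time_s: 1.3
tool_pos: [0.3477, 0.2042, 0.2338]
tool_rot: [[-0.964, 0.266, 0.001], [0.266, 0.964, 0.0], [-0.001, 0.0, -1.0]]
contact_force: [0.4, -0.1, 0.6]
finger_gap: 0.999
gripper_force: 0.0
```

Emit:
carry_out(
  series="0 0 0 -0.583 -0.696 0 0;0 0 0 -0.583 -0.696 0 0;0 0 0 -0.583 -0.696 0 0;0 0 0 -0.583 -0.696 0 0;0 0 0 -0.583 -0.696 0 0;0 0 0 -0.583 -0.696 0 0;0 0 0 -0.583 -0.696 0 0;0 0 0 -0.583 -0.696 0 0;0 0 0 -0.583 -0.696 0 0;0 0 0 -0.583 -0.696 0 0;0 0 0 -0.583 -0.696 0 0;0 0 0 -0.583 -0.696 0 0",
)

```text
time_s: 2.3
tool_pos: [0.5283, -0.1926, 0.2336]
tool_rot: [[-0.964, 0.267, 0.0], [0.267, 0.964, 0.0], [-0.0, 0.0, -1.0]]
contact_force: [-0.2, -0.1, -0.2]
finger_gap: 0.999
gripper_force: 0.0
```

Emit:
carry_out(
  series="0 0 1 0 0 0 0;0 0 1 0 0 0 0;0 0 1 0 0 0 0;0 0 1 0 0 0 0;0 0 1 0 0 0 0;0 0 1 0 0 0 0;0 0 1 0 0 0 0;0 0 1 0 0 0 0;0 0 1 0 0 0 0;0 0 1 0 0 0 0;0 0 1 0 0 0 0;0 0 1 0 0 0 0",
)

```text
time_s: 3.3
tool_pos: [0.5279, -0.1908, 0.2335]
tool_rot: [[-0.247, 0.969, -0.0], [0.969, 0.247, 0.0], [0.0, -0.0, -1.0]]
contact_force: [-0.6, 0.4, 0.0]
finger_gap: 1.0
gripper_force: 0.0
```

Emit:
carry_out(
  series="0 0 1 0 0 0 0;0 0 1 0 0 0 0;0 0 1 0 0 0 0;0 0 1 0 0 0 0;0 0 1 0 0 0 0;0 0 1 0 0 0 0;0 0 1 0 0 0 0;0 0 1 0 0 0 0;0 0 1 0 0 0 0;0 0 1 0 0 0 0;0 0 1 0 0 0 0;0 0 1 0 0 0 0",
)

```text
time_s: 4.3
tool_pos: [0.5279, -0.1908, 0.2336]
tool_rot: [[0.716, 0.698, -0.0], [0.698, -0.716, -0.0], [-0.0, -0.0, -1.0]]
contact_force: [0.0, 0.6, 0.6]
finger_gap: 1.002
gripper_force: 0.0
```

Emit:
carry_out(
  series="0 0 1 0 0 0.3 0;0 0 1 0 0 0.4 0;0 0 1 0 0 0.4 0;0 0 1 0 0 0.4 0;0 0 0.5 0 0 0.3 0;0 0 0 0 0 0 0;0 0 0 0 0 0 0",
)

```text
time_s: 4.88
tool_pos: [0.5276, -0.1906, 0.1611]
tool_rot: [[0.926, 0.376, -0.001], [0.376, -0.926, 0.001], [-0.001, -0.001, -1.0]]
contact_force: [0.7, 0.5, 0.7]
finger_gap: 1.001
gripper_force: 0.0
```

Emit:
carry_out(
  series="0 0 0 0 0 0.5 0;0 0 0 0 0 0.5 0;0 0 0 0 0 0.5 0;0 0 0 0 0 0.5 0;0 0 0 0 0 0.35 0;0 0 0 0 0 0.2 0;0 0 0 0 0 0 0",
)

```text
time_s: 5.47
tool_pos: [0.5277, -0.1907, 0.0588]
tool_rot: [[0.927, 0.376, -0.001], [0.376, -0.927, 0.001], [-0.001, -0.001, -1.0]]
contact_force: [-0.2, 0.4, 0.4]
finger_gap: 1.0
gripper_force: 0.0
```

Emit:
carry_out(
  series="0 0 0 0 0 0 1;0 0 0 0 0 0 1;0 0 0 0 0 0 1;0 0 0 0 0 0 1;0 0 0 0 0 0 1;0 0 0 0 0 0 1;0 0 0 0 0 0 1;0 0 0 0 0 0 1;0 0 0 0 0 0 1;0 0 0 0 0 0 1",
)

```text
time_s: 6.3
tool_pos: [0.5278, -0.1908, 0.0595]
tool_rot: [[0.927, 0.375, -0.0], [0.375, -0.927, 0.0], [-0.0, -0.0, -1.0]]
contact_force: [-0.5, -0.2, 0.4]
finger_gap: 0.318
gripper_force: 0.0
```

Emit:
carry_out(
  series="0 0 0 0 0 0 1;0 0 0 0 0 0 1;0 0 0 0 0 0 1;0 0 0 0 0 0 1;0 0 0 0 0 0 1;0 0 0 0 0 0 1",
)

```text
time_s: 6.8
tool_pos: [0.5278, -0.1907, 0.0594]
tool_rot: [[0.927, 0.375, -0.0], [0.375, -0.927, 0.0], [-0.0, -0.0, -1.0]]
contact_force: [1.1, -0.5, -1.8]
finger_gap: 0.16
gripper_force: 29.9
```

Emit:
carry_out(
  series="0 0 0 0 0 -0.2 1;0 0 0 0 0 -0.5 1;0 0 0 0 0 -0.8 1;0 0 0 0 0 -0.8 1;0 0 0 0 0 -0.8 1;0 0 0 0 0 -0.8 1;0 0 0 0 0 -0.8 1;0 0 0 0 0 -0.3 1;0 0 0 0 0 0 1;0 0 0 0 0 0 1",
)

```text
time_s: 7.63
tool_pos: [0.5275, -0.1905, 0.2601]
tool_rot: [[0.927, 0.375, 0.001], [0.375, -0.927, -0.0], [0.0, 0.001, -1.0]]
contact_force: [-0.7, 0.3, -3.1]
finger_gap: 0.16
gripper_force: 29.9
```

Run:
```python
from h import *
s=arm.get_state();p=s["tool_pos"];print(p,s["finger_gap"],s["joints"],s["moment"],s["contact_force"])
u,v=pix("side",[p[0],p[1],p[2]-.02]);print("side",u,v)
x,y=int(u)-45,int(v)-45;print(x,y)
snap("side","side2.png",(x,y,x+90,y+90),6)
```

```text
[ 0.52749195 -0.19046811  0.26010614] 0.16027130376571008 [-5.45743886e-01  4.09785389e-01  1.56519398e+00 -1.52918491e-05
  1.16593614e+00  6.40214364e-01] [0.02183769 0.16761719 0.01135615] [-0.71305534  0.27032885 -3.08785848]
side 262.2334230025746 191.12865037452644
217 146
```

View pics/side2.png

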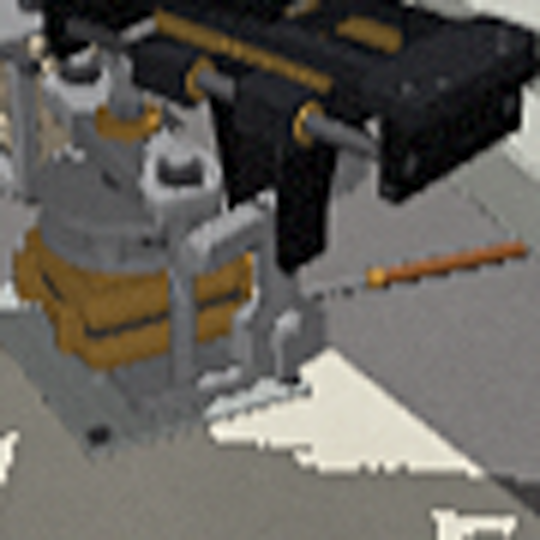

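The key hangs from the gripper at the picture's centre. Its near bar end is at about (190,252) and its foot at about (285,335) in the 6x crop. I'll compare that with a prediction for a centred grip.

Run:
```python
from h import *
s=arm.get_state();p=s["tool_pos"];R=s["tool_rot"]
b=p+R@[0,0,-.008]  # bar centre
K=lambda x,y,z: b+R@[x,-y,0]+np.array([0,0,z-.067])
im=cv2.imread("pics/side2.png")
f=lambda P:tuple(((pix("side",P)-[217,146]+.5)*6-.5).round().astype(int).tolist())
def box(x,y,z0,z1,c):
    q=[f(K(a,d,z)) for z in(z0,z1) for a,d in((-x,-y),(x,-y),(x,y),(-x,y))]
    for i in range(4):
        for A,B in((i,(i+1)%4),(4+i,4+(i+1)%4),(i,i+4)): cv2.line(im,q[A],q[B],c,1)
box(.046,.006,.060,.074,(0,0,255));box(.0135,.0135,0,.02,(0,255,0))
cv2.imwrite("pics/ov.png",cv2.resize(im[130:450,130:400],None,fx=1.8,fy=1.8))
```

```text
(no output)
```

View pics/ov.png

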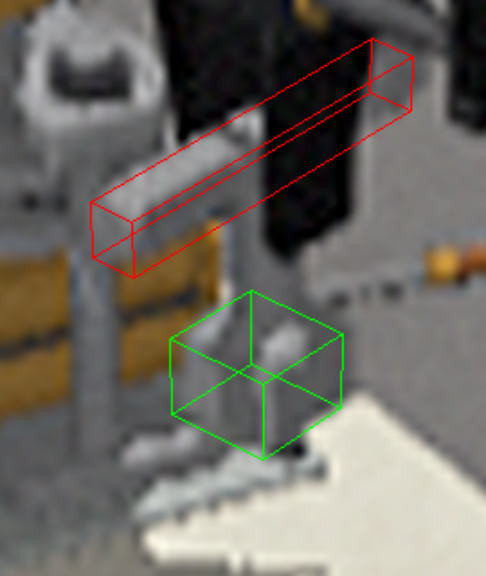

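The centred-grip model overlays the key to within about 1 px, so the grip is good. I'll carry it above the screw and turn it 90° counter-clockwise to leave the wrist range for the clockwise turn.

Emit:
carry_out(
  series="0 0 0 0.2385 -0.3405 0 1;0 0 0 0.4385 -0.6405 0 1;0 0 0 0.4385 -0.6405 0 1;0 0 0 0.4385 -0.6405 0 1;0 0 0 0.4385 -0.6405 0 1;0 0 0 0.4385 -0.6405 0 1;0 0 0 0.4385 -0.6405 0 1;0 0 0 0.4385 -0.6405 0 1;0 0 0 0.4385 -0.6405 0 1;0 0 0 0.4385 -0.6405 0 1;0 0 0 0.2 -0.3 0 1;0 0 0 0 0 0 1",
)

```text
time_s: 8.68
tool_pos: [0.5933, 0.1157, 0.2571]
tool_rot: [[0.925, 0.379, -0.004], [0.379, -0.925, 0.001], [-0.004, -0.003, -1.0]]
contact_force: [-0.4, 0.2, -2.5]
finger_gap: 0.161
gripper_force: 29.9
```

Emit:
carry_out(
  series="0 0 -1 0 0 0 1;0 0 -1 0 0 0 1;0 0 -1 0 0 0 1;0 0 -1 0 0 0 1;0 0 -1 0 0 0 1;0 0 -1 0 0 0 1;0 0 -1 0 0 0 1;0 0 -1 0 0 0 1;0 0 -1 0 0 0 1",
)

```text
time_s: 9.43
tool_pos: [0.5932, 0.1109, 0.2578]
tool_rot: [[0.387, 0.922, -0.004], [0.922, -0.387, -0.001], [-0.002, -0.003, -1.0]]
contact_force: [-0.3, 0.0, -1.8]
finger_gap: 0.162
gripper_force: 29.9
```

Emit:
carry_out(
  series="0 0 -1 0 0 0 1;0 0 -1 0 0 0 1;0 0 -1 0 0 0 1;0 0 -1 0 0 0 1;0 0 -1 0 0 0 1;0 0 -1 0 0 0 1;0 0 -1 0 0 0 1;0 0 -1 0 0 0 1;0 0 -1 0 0 0 1;0 0 0 0 0 0 1;0 0 0 0 0 0 1",
)

```text
time_s: 10.35
tool_pos: [0.5935, 0.1114, 0.2583]
tool_rot: [[-0.372, 0.928, -0.003], [0.928, 0.372, -0.001], [0.001, -0.003, -1.0]]
contact_force: [0.1, -0.5, -2.4]
finger_gap: 0.162
gripper_force: 29.9
```

Run:
```python
from h import *
s=arm.get_state();p=s["tool_pos"];R=s["tool_rot"];print(p,s["joints"],s["moment"],s["contact_force"])
print(R)
b=p+R@[0,0,-.008]
u,v=pix("side",[.5943,.1125,.19]).astype(int)-33
snap("side","side3.png",(u,v,u+66,v+66),9)
im=cv2.imread("pics/side3.png")
f=lambda P:tuple(((pix("side",P)-[u,v]+.5)*9-.5).round().astype(int).tolist())
def box(o,x,y,z0,z1,c,M):
    q=[f(o+M@[a,d,z]) for z in(z0,z1) for a,d in((-x,-y),(x,-y),(x,y),(-x,y))]
    for i in range(4):
        for A,B in((i,(i+1)%4),(4+i,4+(i+1)%4),(i,i+4)): cv2.line(im,q[A],q[B],c,1)
M=R@np.diag([1,-1,-1])
box(b-[0,0,.067],.0135,.0135,0,.02,(0,255,0),M)
box(np.array([.5943,.1125,0]),.0045,.0045,.178,.178,(255,0,255),np.eye(3))
for z in(.147,.178): cv2.circle(im,f(np.array([.5943,.1125,z])),4,(0,0,255),1)
cv2.imwrite("pics/ov3.png",im)
```

```text
[0.59353281 0.1113521  0.25831104] [ 8.87482529e-04  4.73381008e-01  1.45740111e+00 -6.33211836e-04
  1.21365121e+00 -3.80271915e-01] [-0.09137831 -0.0030515  -0.06389991] [ 0.14381165 -0.47781317 -2.42987652]
[[-3.72202453e-01  9.28147223e-01 -2.84008082e-03]
 [ 9.28151432e-01  3.72202317e-01 -5.95776069e-04]
 [ 5.04116760e-04 -2.85777440e-03 -9.99995789e-01]]
```

View pics/ov3.png

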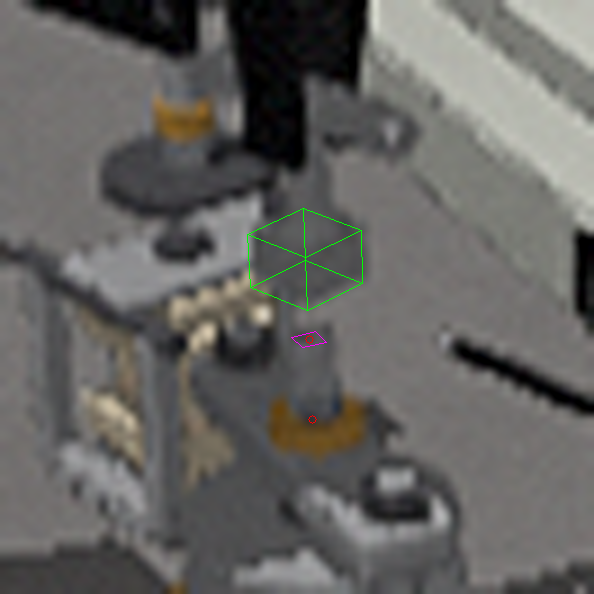

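The screw body is centred at about (315,395) and the bush at about (317,425), against a model position of x = 311. That puts the screw about 1.5 mm further along +x. The foot matches its model. I'll shift over and lower onto the taper.

Emit:
carry_out(
  series="0 0 0 0 0.04 0.15 1;0 0 0 0 0 0.2 1;0 0 0 0 0 0.2 1;0 0 0 0 0 0.05 1;0 0 0 0 0 0.05 1;0 0 0 0 0 0 1",
)

```text
time_s: 10.9
tool_pos: [0.5953, 0.1131, 0.2337]
tool_rot: [[-0.375, 0.927, -0.001], [0.927, 0.375, -0.0], [0.0, -0.001, -1.0]]
contact_force: [-1.6, 0.6, 0.5]
finger_gap: 0.16
gripper_force: 29.9
```

Emit:
carry_out(
  series="0 0 0 0 0 0.03 1;0 0 0 0 0 0.03 1;0 0 0 0 0 0.03 1;0 0 0 0 0 0.03 1;0 0 0 0 0 0 1",
)

```text
time_s: 11.32
tool_pos: [0.597, 0.1132, 0.2325]
tool_rot: [[-0.376, 0.927, 0.005], [0.927, 0.376, -0.0], [-0.002, 0.004, -1.0]]
contact_force: [-4.5, -0.6, 14.7]
finger_gap: 0.161
gripper_force: 30.2
```

Emit:
carry_out(
  series="0 0 0 0 -0.04 0 1;0 0 -0.6 0 0 0 1;0 0 -0.6 0 0 0 1;0 0 -0.6 0 0 0 1;0 0 -0.6 0 0 0 1;0 0 0 0 0 0 1",
)

```text
time_s: 11.82
tool_pos: [0.5966, 0.113, 0.2326]
tool_rot: [[-0.561, 0.828, 0.007], [0.828, 0.561, 0.001], [-0.004, 0.007, -1.0]]
contact_force: [-1.4, 1.8, 13.7]
finger_gap: 0.164
gripper_force: 30.1
```

Emit:
carry_out(
  series="0 0 -0.6 0 0 0 1;0 0 -0.6 0 0 0 1;0 0 -0.6 0 0 0 1;0 0 -0.6 0 0 0 1;0 0 0 0 0 0 1",
)

```text
time_s: 12.23
tool_pos: [0.5965, 0.1131, 0.2325]
tool_rot: [[-0.721, 0.693, 0.007], [0.693, 0.721, 0.001], [-0.005, 0.006, -1.0]]
contact_force: [-1.4, 0.5, 12.8]
finger_gap: 0.161
gripper_force: 30.0
```

Emit:
carry_out(
  series="0 0 -0.6 0 0 0 1;0 0 -0.6 0 0 0 1;0 0 -0.6 0 0 0 1;0 0 -0.6 0 0 0 1;0 0 0 0 0 0 1",
)

```text
time_s: 12.65
tool_pos: [0.5962, 0.113, 0.2317]
tool_rot: [[-0.849, 0.528, 0.006], [0.528, 0.849, 0.001], [-0.005, 0.004, -1.0]]
contact_force: [-0.5, -0.1, -0.5]
finger_gap: 0.161
gripper_force: 30.0
```

Run:
```python
from h import *
s=arm.get_state();print(s["tool_pos"],s["joints"],s["moment"],s["contact_force"])
```

```text
[0.59616056 0.11295664 0.23170631] [ 2.99176595e-03  5.02341851e-01  1.48682005e+00  6.43117697e-04
  1.14623793e+00 -1.01211155e+00] [-0.16048937  0.28835112  0.01603715] [-0.48571641 -0.10235209 -0.47244569]
```

The force dropped at a tool yaw of about 58°, so the square is near alignment. I'll lower it.

Emit:
carry_out(
  series="0 0 0 0 0 0.04 1;0 0 0 0 0 0.04 1;0 0 0 0 0 0.04 1;0 0 0 0 0 0.04 1;0 0 0 0 0 0 1",
)

```text
time_s: 13.07
tool_pos: [0.5952, 0.1124, 0.2232]
tool_rot: [[-0.848, 0.529, 0.002], [0.529, 0.848, -0.0], [-0.002, 0.001, -1.0]]
contact_force: [-0.4, -0.3, 5.3]
finger_gap: 0.162
gripper_force: 30.0
```

It is seated: TCP z is 0.2232, and 0.223 was expected. Now I turn clockwise in small steps and watch the z moment.

Emit:
carry_out(
  series="0 0 0.5 0 0 0 1;0 0 0.5 0 0 0 1;0 0 0.5 0 0 0 1;0 0 0.5 0 0 0 1;0 0 0.5 0 0 0 1;0 0 0.5 0 0 0 1;0 0 0 0 0 0 1",
)

```text
time_s: 13.65
tool_pos: [0.5951, 0.1124, 0.2231]
tool_rot: [[-0.682, 0.731, 0.002], [0.731, 0.682, -0.0], [-0.002, 0.001, -1.0]]
contact_force: [-0.4, -0.4, 5.2]
finger_gap: 0.162
gripper_force: 30.0
```

```bash
cat > m.py <<'E'
from h import *
s=arm.get_state();R=s["tool_rot"];print("t",round(s["time_s"],2),"pos",s["tool_pos"].round(4),"yaw",np.degrees(np.arctan2(R[1,1],R[0,1])).round(2),"q6",s["joints"][5].round(3),"M",s["moment"].round(3),"F",s["contact_force"].round(1),"e6",s["joint_efforts"][5].round(3))
E
python3 m.py
```

```text
t 13.65 pos [0.5951 0.1124 0.2231] yaw 43.01 q6 -0.748 M [-0.096  0.052  0.146] F [-0.4 -0.4  5.2] e6 0.354
```

Emit:
carry_out(
  series="0 0 0.5 0 0 0 1;0 0 0.5 0 0 0 1;0 0 0.5 0 0 0 1;0 0 0.5 0 0 0 1;0 0 0 0 0 0 1",
)

```text
time_s: 14.07
tool_pos: [0.5951, 0.1125, 0.223]
tool_rot: [[-0.546, 0.838, 0.002], [0.838, 0.546, -0.0], [-0.001, 0.002, -1.0]]
contact_force: [-0.5, -0.5, 5.8]
finger_gap: 0.163
gripper_force: 30.0
```

```bash
python3 m.py
```

```text
t 14.07 pos [0.5951 0.1125 0.223 ] yaw 33.08 q6 -0.575 M [-0.123  0.021  0.113] F [-0.5 -0.5  5.8] e6 0.362
```

Emit:
carry_out(
  series="0 0 0.5 0 0 0 1;0 0 0.5 0 0 0 1;0 0 0.5 0 0 0 1;0 0 0.5 0 0 0 1;0 0 0 0 0 0 1",
)

```text
time_s: 14.48
tool_pos: [0.5951, 0.1125, 0.2229]
tool_rot: [[-0.393, 0.92, 0.002], [0.92, 0.393, -0.0], [-0.001, 0.002, -1.0]]
contact_force: [0.6, -0.2, 5.7]
finger_gap: 0.165
gripper_force: 30.0
```

```bash
python3 m.py
```

```text
t 14.48 pos [0.5951 0.1125 0.2229] yaw 23.11 q6 -0.401 M [-0.159 -0.043  0.103] F [ 0.6 -0.2  5.7] e6 0.363
```

Emit:
carry_out(
  series="0 0 0.4 0 0 0 1;0 0 0.4 0 0 0 1;0 0 0.4 0 0 0 1;0 0 0 0 0 0 1",
)

```text
time_s: 14.82
tool_pos: [0.595, 0.1125, 0.2228]
tool_rot: [[-0.295, 0.956, 0.002], [0.956, 0.295, -0.0], [-0.001, 0.002, -1.0]]
contact_force: [0.1, 0.4, 6.5]
finger_gap: 0.166
gripper_force: 30.0
```

```bash
python3 m.py
```

```text
t 14.82 pos [0.595  0.1125 0.2228] yaw 17.15 q6 -0.297 M [-0.074 -0.072  0.157] F [0.1 0.4 6.5] e6 0.314
```

Emit:
carry_out(
  series="0 0 0.4 0 0 0 1;0 0 0.4 0 0 0 1;0 0 0 0 0 0 1",
)

```text
time_s: 15.07
tool_pos: [0.595, 0.1125, 0.2228]
tool_rot: [[-0.228, 0.974, 0.002], [0.974, 0.228, -0.0], [-0.0, 0.002, -1.0]]
contact_force: [1.0, -0.0, 4.6]
finger_gap: 0.162
gripper_force: 30.0
```

```bash
python3 m.py
```

```text
t 15.07 pos [0.595  0.1125 0.2228] yaw 13.15 q6 -0.227 M [-0.093 -0.15   0.14 ] F [ 1.  -0.   4.6] e6 0.314
```

Emit:
carry_out(
  series="0 0 0.4 0 0 0 1;0 0 0.4 0 0 0 1;0 0 0 0 0 0 1",
)

```text
time_s: 15.32
tool_pos: [0.595, 0.1125, 0.2227]
tool_rot: [[-0.159, 0.987, 0.002], [0.987, 0.159, -0.0], [-0.0, 0.002, -1.0]]
contact_force: [-0.1, -0.2, 4.5]
finger_gap: 0.166
gripper_force: 30.0
```

```bash
python3 m.py
```

```text
t 15.32 pos [0.595  0.1125 0.2227] yaw 9.16 q6 -0.157 M [-0.108 -0.176  0.212] F [-0.1 -0.2  4.5] e6 0.317
```

Emit:
carry_out(
  series="0 0 0.4 0 0 0 1;0 0 0.4 0 0 0 1;0 0 0 0 0 0 1",
)

```text
time_s: 15.57
tool_pos: [0.595, 0.1125, 0.2227]
tool_rot: [[-0.09, 0.996, 0.002], [0.996, 0.09, 0.0], [-0.0, 0.002, -1.0]]
contact_force: [0.6, -0.1, 5.4]
finger_gap: 0.166
gripper_force: 30.0
```

```bash
python3 m.py
```

```text
t 15.57 pos [0.595  0.1125 0.2227] yaw 5.17 q6 -0.088 M [-0.157 -0.131  0.184] F [ 0.6 -0.1  5.4] e6 0.318
```

Emit:
carry_out(
  series="0 0 0.4 0 0 0 1;0 0 0.4 0 0 0 1;0 0 0 0 0 0 1",
)

```text
time_s: 15.82
tool_pos: [0.5949, 0.1125, 0.2227]
tool_rot: [[-0.02, 1.0, 0.002], [1.0, 0.02, -0.0], [-0.0, 0.002, -1.0]]
contact_force: [1.4, -0.8, 4.9]
finger_gap: 0.165
gripper_force: 30.0
```

```bash
python3 m.py
```

```text
t 15.82 pos [0.5949 0.1125 0.2227] yaw 1.17 q6 -0.018 M [-0.111 -0.173  0.17 ] F [ 1.4 -0.8  4.9] e6 0.323
```

Emit:
carry_out(
  series="0 0 0.4 0 0 0 1;0 0 0.4 0 0 0 1;0 0 0 0 0 0 1",
)

```text
time_s: 16.07
tool_pos: [0.5949, 0.1125, 0.2226]
tool_rot: [[0.049, 0.999, 0.001], [0.999, -0.049, -0.0], [0.0, 0.001, -1.0]]
contact_force: [1.1, 0.5, 6.0]
finger_gap: 0.164
gripper_force: 30.0
```

```bash
python3 m.py
```

```text
t 16.07 pos [0.5949 0.1125 0.2226] yaw -2.83 q6 0.052 M [-0.144 -0.213  0.155] F [1.1 0.5 6. ] e6 0.338
```

Emit:
carry_out(
  series="0 0 0.4 0 0 0 1;0 0 0.4 0 0 0 1;0 0 0 0 0 0 1",
)

```text
time_s: 16.32
tool_pos: [0.5948, 0.1125, 0.2226]
tool_rot: [[0.118, 0.993, 0.001], [0.993, -0.118, -0.0], [-0.0, 0.001, -1.0]]
contact_force: [1.8, -0.5, 4.3]
finger_gap: 0.162
gripper_force: 30.0
```

```bash
python3 m.py
```

```text
t 16.32 pos [0.5948 0.1125 0.2226] yaw -6.8 q6 0.121 M [-0.144 -0.234  0.28 ] F [ 1.8 -0.5  4.3] e6 0.448
```

Emit:
carry_out(
  series="0 0 0.3 0 0 0 1;0 0 0 0 0 0 1;0 0 0 0 0 0 1",
)

```text
time_s: 16.57
tool_pos: [0.5948, 0.1126, 0.2226]
tool_rot: [[0.143, 0.99, 0.001], [0.99, -0.143, 0.0], [0.0, 0.001, -1.0]]
contact_force: [1.2, -0.2, 5.0]
finger_gap: 0.161
gripper_force: 30.0
```

```bash
python3 m.py
```

```text
t 16.57 pos [0.5948 0.1126 0.2226] yaw -8.25 q6 0.147 M [-0.061 -0.275  0.277] F [ 1.2 -0.2  5. ] e6 0.268
```

Emit:
carry_out(
  series="0 0 0.3 0 0 0 1;0 0 0 0 0 0 1;0 0 0 0 0 0 1",
)

```text
time_s: 16.82
tool_pos: [0.5948, 0.1127, 0.2226]
tool_rot: [[0.169, 0.986, 0.001], [0.986, -0.169, 0.0], [0.001, 0.001, -1.0]]
contact_force: [0.9, 0.4, 5.4]
finger_gap: 0.165
gripper_force: 30.0
```

```bash
python3 m.py
```

```text
t 16.82 pos [0.5948 0.1127 0.2226] yaw -9.75 q6 0.173 M [-0.018 -0.248  0.264] F [0.9 0.4 5.4] e6 0.267
```

Emit:
carry_out(
  series="0 0 0.4 0 0 0 1;0 0 0 0 0 0 1;0 0 0 0 0 0 1",
)

```text
time_s: 17.07
tool_pos: [0.5948, 0.1128, 0.2226]
tool_rot: [[0.204, 0.979, 0.001], [0.979, -0.204, 0.001], [0.001, 0.001, -1.0]]
contact_force: [1.6, 0.3, 4.7]
finger_gap: 0.16
gripper_force: 30.0
```

```bash
python3 m.py
```

```text
t 17.07 pos [0.5948 0.1128 0.2226] yaw -11.75 q6 0.208 M [ 0.044 -0.213  0.291] F [1.6 0.3 4.7] e6 0.305
```

Emit:
carry_out(
  series="0 0 0.4 0 0 0 1;0 0 0 0 0 0 1;0 0 0 0 0 0 1",
)

```text
time_s: 17.32
tool_pos: [0.5949, 0.113, 0.2226]
tool_rot: [[0.238, 0.971, 0.002], [0.971, -0.238, 0.001], [0.001, 0.001, -1.0]]
contact_force: [0.9, -0.2, 5.0]
finger_gap: 0.162
gripper_force: 30.1
```

```bash
sed -i 's/round(4)/round(5)/' m.py; python3 m.py
```

```text
t 17.32 pos [0.59489 0.11295 0.22263] yaw -13.74 q6 0.242 M [ 0.165 -0.273  0.359] F [ 0.9 -0.2  5. ] e6 0.361
```

Emit:
carry_out(
  series="0 0 0.4 0 0 0 1;0 0 0 0 0 0 1;0 0 0 0 0 0 1",
)

```text
time_s: 17.57
tool_pos: [0.5949, 0.1129, 0.2226]
tool_rot: [[0.271, 0.963, 0.002], [0.963, -0.271, 0.001], [0.001, 0.001, -1.0]]
contact_force: [1.9, 1.3, 5.7]
finger_gap: 0.165
gripper_force: 30.7
```

```bash
python3 m.py
```

```text
t 17.57 pos [0.59491 0.11287 0.22262] yaw -15.73 q6 0.277 M [ 0.081 -0.34   0.375] F [1.9 1.3 5.7] e6 0.406
```

The moment has climbed steadily to 0.375 N m, about twice the running torque, and z has stopped falling. The springs have bottomed at a loaded yaw of about -8°. Now I unwind, watching for the pick-up after the free play.

Emit:
carry_out(
  series="0 0 -0.5 0 0 0 1;0 0 -0.5 0 0 0 1;0 0 -0.5 0 0 0 1;0 0 -0.5 0 0 0 1;0 0 0 0 0 0 1;0 0 0 0 0 0 1",
)

```text
time_s: 18.07
tool_pos: [0.5946, 0.1127, 0.2226]
tool_rot: [[0.101, 0.995, 0.001], [0.995, -0.101, 0.001], [0.001, 0.001, -1.0]]
contact_force: [0.7, 0.4, 5.5]
finger_gap: 0.162
gripper_force: 30.0
```

```bash
python3 m.py
```

```text
t 18.07 pos [0.59464 0.1127  0.22262] yaw -5.82 q6 0.104 M [ 0.06  -0.281 -0.024] F [0.7 0.4 5.5] e6 -0.027
```

Emit:
carry_out(
  series="0 0 -0.5 0 0 0 1;0 0 -0.5 0 0 0 1;0 0 0 0 0 0 1;0 0 0 0 0 0 1",
)

```text
time_s: 18.4
tool_pos: [0.5945, 0.1126, 0.2226]
tool_rot: [[0.014, 1.0, 0.0], [1.0, -0.014, 0.001], [0.001, 0.0, -1.0]]
contact_force: [0.7, -0.5, 4.9]
finger_gap: 0.16
gripper_force: 30.0
```

```bash
python3 m.py
```

```text
t 18.4 pos [0.59449 0.11265 0.22261] yaw -0.82 q6 0.017 M [ 0.002 -0.137 -0.027] F [ 0.7 -0.5  4.9] e6 -0.028
```

Emit:
carry_out(
  series="0 0 -0.5 0 0 0 1;0 0 -0.5 0 0 0 1;0 0 0 0 0 0 1;0 0 0 0 0 0 1",
)

```text
time_s: 18.73
tool_pos: [0.5944, 0.1126, 0.2226]
tool_rot: [[-0.073, 0.997, 0.0], [0.997, 0.073, 0.0], [0.0, 0.0, -1.0]]
contact_force: [0.7, 0.5, 6.6]
finger_gap: 0.16
gripper_force: 30.0
```

```bash
python3 m.py
```

```text
t 18.73 pos [0.59442 0.11259 0.22262] yaw 4.18 q6 -0.071 M [ 0.017 -0.147  0.007] F [0.7 0.5 6.6] e6 -0.037
```

Emit:
carry_out(
  series="0 0 -0.5 0 0 0 1;0 0 -0.5 0 0 0 1;0 0 0 0 0 0 1;0 0 0 0 0 0 1",
)

```text
time_s: 19.07
tool_pos: [0.5944, 0.1126, 0.2227]
tool_rot: [[-0.159, 0.987, 0.0], [0.987, 0.159, 0.0], [0.0, 0.0, -1.0]]
contact_force: [0.9, -0.0, 6.0]
finger_gap: 0.162
gripper_force: 30.0
```

```bash
python3 m.py
```

```text
t 19.07 pos [0.59442 0.11255 0.22267] yaw 9.18 q6 -0.158 M [-0.059 -0.116 -0.021] F [ 0.9 -0.   6. ] e6 -0.039
```

Emit:
carry_out(
  series="0 0 -0.7 0 0 0 1;0 0 -0.7 0 0 0 1;0 0 -0.7 0 0 0 1;0 0 -0.7 0 0 0 1;0 0 -0.7 0 0 0 1;0 0 -0.7 0 0 0 1;0 0 -0.7 0 0 0 1;0 0 -0.7 0 0 0 1;0 0 -0.7 0 0 0 1;0 0 -0.7 0 0 0 1;0 0 0 0 0 0 1;0 0 0 0 0 0 1",
)

```text
time_s: 20.07
tool_pos: [0.5946, 0.1125, 0.223]
tool_rot: [[-0.697, 0.717, 0.001], [0.717, 0.697, 0.0], [-0.0, 0.001, -1.0]]
contact_force: [0.1, -0.1, 7.1]
finger_gap: 0.163
gripper_force: 30.0
```

```bash
python3 m.py
```

```text
t 20.07 pos [0.59455 0.11253 0.22298] yaw 44.18 q6 -0.769 M [ 0.018 -0.143  0.017] F [ 0.1 -0.1  7.1] e6 -0.053
```

Emit:
carry_out(
  series="0 0 -0.7 0 0 0 1;0 0 -0.7 0 0 0 1;0 0 -0.7 0 0 0 1;0 0 -0.7 0 0 0 1;0 0 -0.7 0 0 0 1;0 0 -0.7 0 0 0 1;0 0 -0.7 0 0 0 1;0 0 -0.7 0 0 0 1;0 0 -0.7 0 0 0 1;0 0 -0.7 0 0 0 1;0 0 0 0 0 0 1;0 0 0 0 0 0 1",
)

```text
time_s: 21.07
tool_pos: [0.5946, 0.1123, 0.2233]
tool_rot: [[-0.982, 0.188, 0.001], [0.188, 0.982, -0.0], [-0.001, 0.0, -1.0]]
contact_force: [0.2, -0.1, 9.6]
finger_gap: 0.16
gripper_force: 30.0
```

```bash
python3 m.py
```

```text
t 21.07 pos [0.59461 0.11233 0.22334] yaw 79.18 q6 -1.38 M [-0.045  0.028 -0.004] F [ 0.2 -0.1  9.6] e6 -0.071
```

Emit:
carry_out(
  series="0 0 -0.6 0 0 0 1;0 0 -0.6 0 0 0 1;0 0 -0.6 0 0 0 1;0 0 -0.6 0 0 0 1;0 0 -0.6 0 0 0 1;0 0 -0.6 0 0 0 1;0 0 -0.2 0 0 0 1;0 0 0 0 0 0 1;0 0 0 0 0 0 1;0 0 0 0 0 0 1;0 0 0 0 0 0 1",
)

```text
time_s: 21.98
tool_pos: [0.5947, 0.1122, 0.2235]
tool_rot: [[-0.99, -0.142, 0.001], [-0.142, 0.99, -0.0], [-0.001, -0.001, -1.0]]
contact_force: [-0.5, -1.0, 9.2]
finger_gap: 0.166
gripper_force: 30.0
```

```bash
python3 m.py
```

```text
t 21.98 pos [0.59474 0.1122  0.22352] yaw 98.17 q6 -1.711 M [-0.053  0.022 -0.059] F [-0.5 -1.   9.2] e6 -0.073
```

The TCP has risen 0.9 mm, which is about 88° at the tracking ratio seen so far. I'll ease back into the middle of the play and lift straight off.

Emit:
carry_out(
  series="0 0 0.8 0 0 0 1;0 0 0.4 0 0 -0.05 1;0 0 0 0 0 -0.1 1;0 0 0 0 0 -0.1 1;0 0 0 0 0 -0.15 1;0 0 0 0 0 -0.2 1;0 0 0 0 0 -0.3 1;0 0 0 0 0 -0.3 1;0 0 0 0 0 -0.3 1;0 0 0 0 0 -0.3 1;0 0 0 0 0 0 1;0 0 0 0 0 0 1",
)

```text
time_s: 22.98
tool_pos: [0.5942, 0.1125, 0.295]
tool_rot: [[-0.999, -0.036, 0.001], [-0.036, 0.999, -0.0], [-0.001, -0.0, -1.0]]
contact_force: [-0.2, -0.3, -2.4]
finger_gap: 0.166
gripper_force: 30.0
```

```bash
python3 m.py
python3 - <<'E'
from h import *
s=arm.get_state();d=np.array([.528,-.191,0])-s["tool_pos"];print(s["tool_rot"].T@np.r_[d[:2],0]/.04)
im=arm.get_image("side")[:,:,::-1]
x,y=(pix("side",[.595,.112,.19])-45).astype(int);c=im[y-20:y+80,x:x+90]
cv2.imwrite("pics/lift.png",cv2.resize(c,None,fx=6,fy=6,interpolation=cv2.INTER_CUBIC))
E
```

```text
t 22.98 pos [0.59416 0.11253 0.29503] yaw 92.08 q6 -1.604 M [ 0.016  0.079 -0.012] F [-0.2 -0.3 -2.4] e6 -0.004
[ 1.92810515e+00 -7.52330507e+00 -4.15567586e-04]
```

View pics/lift.png

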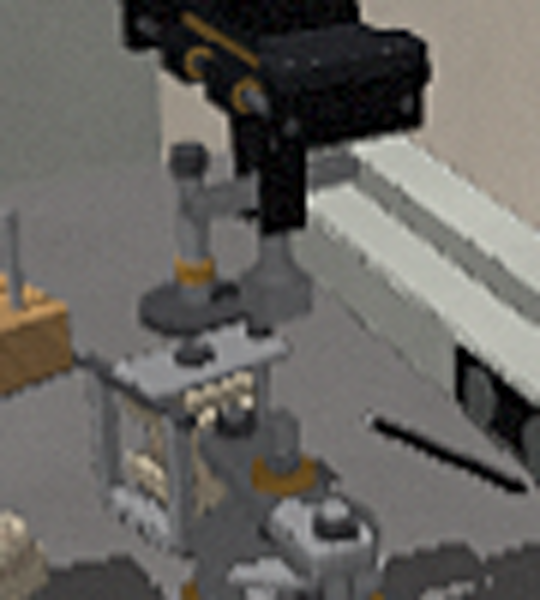

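The key is off the screw and hangs upright, with its foot at about (278,290), and the bare screw shows at (285,440). I'll carry it back to its original spot.

Emit:
carry_out(
  series="0 0 0 0.0753 -0.294 0 1;0 0 0 0.1753 -0.684 0 1;0 0 0 0.1753 -0.684 0 1;0 0 0 0.1753 -0.684 0 1;0 0 0 0.1753 -0.684 0 1;0 0 0 0.1753 -0.684 0 1;0 0 0 0.1753 -0.684 0 1;0 0 0 0.1753 -0.684 0 1;0 0 0 0.1753 -0.684 0 1;0 0 0 0.1753 -0.684 0 1;0 0 0 0.1753 -0.684 0 1;0 0 0 0.1 -0.39 0 1",
)

```text
time_s: 24.03
tool_pos: [0.5261, -0.1944, 0.2933]
tool_rot: [[-0.999, -0.034, -0.003], [-0.034, 0.999, -0.001], [0.003, -0.001, -1.0]]
contact_force: [0.9, 0.3, -1.5]
finger_gap: 0.162
gripper_force: 30.0
```

Emit:
carry_out(
  series="0 0 0 0 0 0 1;0 0 0 0 0 0.4 1;0 0 0 0 0 0.7 1;0 0 0 0 0 0.8 1;0 0 0 0 0 0.8 1;0 0 0 0 0 0.8 1;0 0 0 0 0 0.8 1;0 0 0 0 0 0.7 1;0 0 0 0 0 0.4 1;0 0 0 0 0 0.2 1;0 0 0 0 0 0 1;0 0 0 0 0 0 1",
)

```text
time_s: 25.03
tool_pos: [0.528, -0.1909, 0.0704]
tool_rot: [[-0.999, -0.036, -0.0], [-0.036, 0.999, 0.0], [0.0, 0.0, -1.0]]
contact_force: [-0.6, -0.5, -1.6]
finger_gap: 0.164
gripper_force: 30.0
```

```bash
python3 m.py
```

```text
t 25.03 pos [ 0.52804 -0.19089  0.07041] yaw 92.06 q6 -2.153 M [ 0.037 -0.062  0.038] F [-0.6 -0.5 -1.6] e6 0.0
```

Emit:
carry_out(
  series="0 0 0 0 0 0.1 1;0 0 0 0 0 0.08 1;0 0 0 0 0 0.05 1;0 0 0 0 0 0.03 1;0 0 0 0 0 0 1;0 0 0 0 0 0 1",
)

```text
time_s: 25.53
tool_pos: [0.528, -0.1911, 0.0602]
tool_rot: [[-0.999, -0.036, 0.0], [-0.036, 0.999, -0.0], [-0.0, -0.0, -1.0]]
contact_force: [1.2, -0.4, -3.3]
finger_gap: 0.163
gripper_force: 30.0
```

Emit:
carry_out(
  series="0 0 0 0 0 0.02 1;0 0 0 0 0 0.02 1;0 0 0 0 0 0 1;0 0 0 0 0 0 1",
)

```text
time_s: 25.87
tool_pos: [0.5283, -0.1911, 0.0589]
tool_rot: [[-0.999, -0.036, 0.001], [-0.036, 0.999, -0.0], [-0.001, -0.0, -1.0]]
contact_force: [-0.6, 1.3, 2.0]
finger_gap: 0.161
gripper_force: 30.0
```

It is touching the bench. I'll release and rise.

Emit:
carry_out(
  series="0 0 0 0 0 0 0.7;0 0 0 0 0 0 0.7;0 0 0 0 0 0 0.6;0 0 0 0 0 0 0.5;0 0 0 0 0 0 0.4;0 0 0 0 0 0 0.3;0 0 0 0 0 0 0.3;0 0 0 0 0 0 0.3;0 0 0 0 0 0 0.3;0 0 0 0 0 0 0.3",
)

```text
time_s: 26.7
tool_pos: [0.528, -0.191, 0.0583]
tool_rot: [[-0.999, -0.036, -0.0], [-0.036, 0.999, -0.0], [0.0, -0.0, -1.0]]
contact_force: [0.2, -1.5, -0.1]
finger_gap: 0.694
gripper_force: 0.0
```

Emit:
carry_out(
  series="0 0 0 0 0 -0.2 0.3;0 0 0 0 0 -0.4 0.3;0 0 0 0 0 -0.8 0.3;0 0 0 0 0 -0.8 0.3;0 0 0 0 0 -0.8 0.3;0 0 0 0 0 -0.8 0.3;0 0 0 0 0 -0.6 0.3;0 0 0 0 0 0 0.3",
)

```text
time_s: 27.37
tool_pos: [0.5309, -0.1926, 0.2407]
tool_rot: [[-0.999, -0.036, 0.011], [-0.036, 0.999, -0.006], [-0.01, -0.007, -1.0]]
contact_force: [0.8, 0.5, 0.6]
finger_gap: 0.699
gripper_force: 0.0
```

```bash
python3 m.py
python3 - <<'E'
from h import *
snap("side","fin.png",(195,130,345,330),3)
E
```

```text
t 27.37 pos [ 0.5309  -0.1926   0.24073] yaw 92.06 q6 -2.153 M [ 0.001  0.017 -0.002] F [0.8 0.5 0.6] e6 0.007
```

View pics/fin.png

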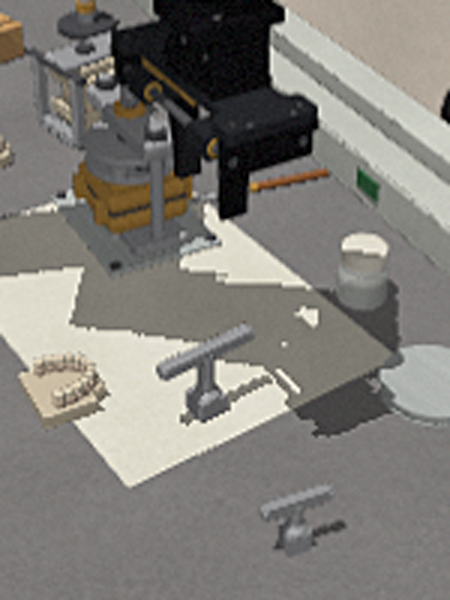

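The key stands upright at about (205,375), well clear of the compress. The gripper is clear of everything and the other things are in place, so I'm handing in.

```bash
python3 -c "
from plant import arm;print(arm.close_job())"
```

```text
the job is handed in; nothing more can be done
None
```

I handed in the job at about 27 s with every step carried out; no verdict came back. The screw was run down to the stop at about 0.38 N m and backed off about 88° (estimated from TCP rise), and the key is standing upright on the bench, clear of the compress.

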